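# Press a connector home with the bench treadle press

## Robot

A 6-joint arm with a two-finger parallel gripper is mounted at the origin on the work surface. World frame = base frame: x ahead of the robot, y to its left, z up, the work surface at z = 0. Lengths are in mm, angles in rad, forces in N, time in s.
With the tool pointing down it reaches from about 350 to 975 mm from the base axis. Payload 7.1 kg.
Tool frame: the origin (TCP) lies on the mounting face of the last link; the fingertips stand 182 mm ahead of it and the grasp point (between the pads) lies 163 mm ahead of it; z points along the fingers, y is the direction in which the jaws open and shut (so a half turn about z gives the same grasp; the last joint's range is limited). The gripper opens to 88 mm and grips with 3 to 60 N. Pads are 20 mm wide; open, the fingers measure 115 mm over their backs; the gripper's body (75 mm by 178 mm) begins 61 mm behind the grasp point.
Start: joints at [1.3, 0.423, 1.63, -0, 1.089, -0.019], TCP at [155.686, 605.284, 404.675] pointing down, gripper open.
Joint ranges: [-3, 3], [-0.9, 2.11], [0.09, 2.58], [-1.31, 4.45], [0.11, 2.69], [-2.54, 2.54]. Speed limits (rad/s): [2.39, 2.39, 3.01, 3.14, 3.14, 3.14].

## Interface

Orientations are given as a rotation vector (axis times angle).
In Python, from workcell import ctrl, optics, nets gives the robot as it stands.
- The arm moves only by the tool send_rows, never from a script. Its argument "rows" is a list of rows, each an object with "offset": the shift along the tool's x, y, z in m, a list of three; "twist": the turn, a rotation vector about the tool's x, y, z in degrees, a list of three. A call has exactly 5 rows; each row shifts and turns the pose as measured when the row begins, along the tool's axes as they then stand; what a row does not reach is not made up. A row lasts 1/12 s, in which the tool goes at most 41.7 mm and 7.16 degrees, less where a joint would pass 70% of its speed; a pose out of reach is approached as far as the arm can. A call is refused whole if a number of a shift passes 0.0417 or a number of a turn 7.16, either way. A call with a gripper value outside its range is refused whole. "gripper" is the finger opening in m, from 0 to 0.0878, set as the call begins (left out, the last holds). The fingers move at their own pace and stop on an object; the grip force is fixed at half the most. Time passes only in rows, so rows that do not move let the fingers close, or fill a call up. It gives the time, the measured TCP pose, the force and the opening at its end, in the units of the state.
- ctrl.get_obs(): the state, without advancing time (a new reading comes with each control period).
- optics.get_image(name): name is "scene" or "top"; returns (picture, depth): 400x640x3 uint8, blue, green, red; 400x640 float32, mm along the optical axis (not along the pixel's ray), 0 where there is no reading.
- optics.camera_info(name): a dict with "K" (3x3 intrinsics, pixels), "k1" (the pictures are not rectified: a ray, as slopes to the right and down, at radius r is drawn at 1 + k1 r^2 times it, then the intrinsics apply), "pose" (4x4, takes a point from camera to world coordinates). Camera axes: x right, y down, z forward; pixel columns grow to the right and rows downward; lengths in mm; the calibration is good to about 2 mm. A picture is of the moment at which its call begins. camera_info takes no time and is no camera call.
- ctrl.close_job(): hands the job in, once; it reports no verdict.
Trained networks look in the newest picture that a camera, given by its name, has taken for a name from the list of things; names that differ only in an ending like _2 or _b are one class to them, and where a whole thing is asked for, a point or a joint stands for the part that bears it (a point fixed in the world has none). Each returns a list of dicts, best first, with "conf" (0 to 1); they miss things now and then, are a little off and sometimes report something else, mostly with a low value. They report only what shows in the picture. A call takes as long as a camera call.
- nets.spot_in(camera, label): "extent" ([left, top, right, bottom] in pixels, round what is visible of it).
- nets.spot_point(camera, label): "position" ([column, row] in pixels: a listed point, or the origin of a listed thing).
The state is a dict: "t": time; "qpos": joint angles; "qvel": joint speeds; "joint_torque": joint torques, N m; "ee_pos": TCP position; "orientation": TCP orientation; "ft_force": force on the tool from outside, world axes, zero at the start; "moment": the same for the moment, N m; "width": finger opening in mm.
Only numpy, scipy, OpenCV 4.12 (cv2) and the standard library are available. Lean on these libraries where they do the work, as an engineer would, in place of code of your own. Each camera call takes 0.05 s, during which the arm holds its last target. There are 200 camera calls.

## Task

Slide the board carrier along the bed of the bench press until it is fully home against the back stop. Then press the treadle all the way down to its stop with the gripper and hold it there for about a second, so that the press drives the white connector fully down into the board; let the treadle come back up, leave the carrier at the stop, and leave the bottle, brush and bin where they are.

Things in the scene. Friction and masses are not known exactly. Their poses are not given: they have to be found in the camera images.
- press: Bench press, fixed: grey bed 330 (local x -170 to +160) x 150 x 20 mm thick, white column and head (257 mm tall) at its far end. Origin: table level, on the bed's centre line; +x runs along the bed to the back stop, z up. Steel guide rails along x, inner faces at y = +-53, x -100 to +100, 12 mm above the bed.
- press_stop (a point): Middle of the lower edge of the back stop's front face, on the bed: press x = +100, y = 0, z = 20 mm. The steel stop is 16 mm high, 110 mm wide, and square to the bed.
- ram_foot (a point): Centre of the underside of the ram, a steel bar 64 (y) x 26 (x) mm hanging under the head at press x = +60; z = 84 mm when up. It goes down in step with the treadle, 32 mm at the treadle's stop, and back up with it. The head above it spans press x = +35 to +160, 50 mm wide, underside at z = 145 mm.
- carrier: Loose black carrier on the bed, 0.2 to 0.45 kg: plate 100 x 100 x 12 mm with a green circuit board; from its front edge an upright handle fin, 12 mm thick (y), 45 tall, runs from x = -115 to -50. Origin: centre of the plate's underside; +x towards the stop. Starts pulled out 50 to 90 mm; home it is at x = +50, y within 3, z = 20 mm in the press frame.
- carrier_grip (a point): Point in the handle fin where it can be pinched across its 12 mm thickness (carrier y): carrier x = -95, y = 0, z = 35 mm, 10 mm below the fin's top edge and 20 mm from its rear end. With the carrier home it is at press x = -45 mm, 80 mm short of the press head.
- connector (a joint): How far the connector is pressed down into the board, m: 0 = standing 8 mm proud, 0.008 = fully home. A tight fit: about 7 N moves it and it stays where it is left. It starts between 0 and 0.002.
- connector_top (a point): Centre of the top of the white connector on the carrier, 80 mm across (y) x 22 x 18 mm high, at carrier x = +10 mm; top 40 mm above the carrier's underside when proud, 32 mm when home.
- treadle_base: Fixed base of the treadle: grey plate 190 (x) x 120 (y) x 10 mm. Origin: centre of its underside; +x points from the treadle's free end to its hinge (the free end faces the robot), z up. The hinge axis is parallel to y at x = +75, z = 32 mm.
- treadle (a joint): Angle of the treadle pressed down, rad: 0 = up at rest, 0.30 = on its stop. Steel plate 155 long, 96 wide, 8 thick with a black rubber pad; at rest it slopes 0.32 rad up from the hinge to its free end, at the stop it is nearly level. A spring returns it when let go. Pressed on the pad it takes about 5 N at first, 15 to 20 N at the stop.
- treadle_pad (a point): Point to press: on the top surface of the rubber pad, on the centre line, 120 mm from the hinge axis along the plate and 7 mm above the plate's mid plane. It moves with the treadle: about 77 mm above the table at rest, 41 mm at the stop.
- treadle_hinge (a point): Centre of the treadle's hinge axis (treadle_base x = +75, y = 0, z = 32 mm).
- bottle: Bystander: white plastic bottle, 64 mm in diameter, 150 mm tall, upright. Origin: centre of its underside.
- brush: Bystander: wooden block brush 130 x 45 x 38 mm, bristles down. Origin: centre of its underside.
- bin: Bystander: open black parts bin 140 x 100 x 60 mm. Origin: centre of its underside.

How it is judged (in metres and radians):
On the way, in this order (a step that is already met when the one before it is completed fails the run):
1. the carrier is home against the back stop (within 4 mm), flat on the bed, with the treadle up and the connector not yet pressed in (x of carrier in the frame of press above 0.046 m and z of carrier in the frame of press between 0.017 and 0.024 m and value of joint treadle below 0.05 rad and value of joint connector below 0.004 m), for 0.2 s.
2. the gripper presses the treadle down to its stop (over 0.275 of 0.30 rad) and holds it for 0.5 s, and the connector is fully down (over 5 of 8 mm) (x of carrier in the frame of press above 0.046 m and z of carrier in the frame of press between 0.017 and 0.024 m and value of joint treadle above 0.275 rad and value of joint connector above 0.005 m and contact force between any of the fingers, the arm and treadle_base above 2 N), for 0.5 s.
At the end, for the whole second after the job is handed in: The connector is pressed over 5 of its 8 mm down, the carrier lies flat on the press bed within 4 mm of the back stop and at rest, and the treadle is back up (below 0.05 rad) (x of carrier in the frame of press above 0.046 m and z of carrier in the frame of press between 0.017 and 0.024 m and value of joint connector above 0.005 m and value of joint treadle below 0.05 rad and linear speed of carrier below 0.02 m/s); the robot touches nothing.
It fails at once if the bottle is moved more than 30 mm or tipped over (distance of bottle from where it was at the start of the episode above 0.03 m or angle between bottle's own z axis and vertical above 0.5 rad).
It fails at once if the brush is moved more than 30 mm or tipped over (distance of brush from where it was at the start of the episode above 0.03 m or angle between brush's own z axis and vertical above 0.5 rad).
It fails at once if the bin is moved more than 30 mm or tipped over (distance of bin from where it was at the start of the episode above 0.03 m or angle between bin's own z axis and vertical above 0.5 rad).
It also fails if it takes over 54 s, if anything falls off the work surface, if the arm or the gripper's body presses on something with over 40 N, if the wrist force passes 120 N, or if a joint passes its speed limit or range.

## Working session

There is one attempt and no reset: what is moved stays moved. The work goes in short steps, Python scripts to look and compute and a tool call to move; the robot and the scene stay as the last step left them, time stands still between calls to the robot, and variables do not carry over. Pictures are saved under pics/ and viewed, about 8 in all and at most 12, crops included, and the job is handed in when it is done.

Besides the shell and the picture viewer there is one more tool, called after "Emit:" as name(argument=value, ...), one argument or row to a line, values as JSON. send_rows: Moves the arm, as the interface text tells. Its arguments: {"type":"object","properties":{"rows":{"type":"array"},"gripper":{"type":"number"}},"required":["rows"]}

```bash
mkdir -p pics; ls; cat > h.py <<'E'
import numpy as np, cv2
from workcell import ctrl, optics, nets
def px2w(cam,uv,depth=None,z=None):
    i=optics.camera_info(cam);K=np.array(i["K"],float);P=np.array(i["pose"],float)
    k=np.array([i["k1"],0,0,0,0],float)
    s=cv2.undistortPoints(np.array([[uv]],float),K,k)[0,0]
    d=np.array([s[0],s[1],1.])
    if z is not None:
        w=P[:3,:3]@d; depth=(z-P[2,3])/w[2]
    return P[:3,:3]@(d*depth)+P[:3,3]
def proj(cam,p):
    i=optics.camera_info(cam);K=np.array(i["K"],float);P=np.array(i["pose"],float)
    k=np.array([i["k1"],0,0,0,0],float)
    c=P[:3,:3].T@(np.array(p,float)-P[:3,3])
    return cv2.projectPoints(c.reshape(1,1,3),np.zeros(3),np.zeros(3),K,k)[0][0,0]
E
python3 - <<'E'
from h import *
o=ctrl.get_obs();print({k:np.round(v,3) for k,v in o.items()})
for c in ("scene","top"):
    im,d=optics.get_image(c);cv2.imwrite(f"pics/{c}0.png",im);np.save(f"pics/{c}0.npy",d)
    print(c,np.round(optics.camera_info(c)["pose"],3).tolist())
    for l in ("press","press_stop","carrier","carrier_grip","connector_top","ram_foot","treadle_pad","treadle_hinge","treadle_base","bottle","brush","bin"):
        r=nets.spot_point(c,l)
        for q in r[:2]:
            u,v=q["position"];dd=d[int(np.clip(v,0,399)),int(np.clip(u,0,639))]
            print(l,round(q["conf"],2),np.round([u,v],1),np.round(px2w(c,(u,v),dd),1))
E
```

```text
pics
{'t': np.float64(0.0), 'qpos': array([ 1.3  ,  0.424,  1.631, -0.   ,  1.089, -0.019]), 'qvel': array([ 0.001, -0.   , -0.001, -0.002, -0.001, -0.   ]), 'joint_torque': array([-1.0000e-03, -5.4465e+01, -2.7365e+01,  6.4000e-02,  2.3000e-02,
       -0.0000e+00]), 'ee_pos': array([155.624, 605.028, 403.915]), 'orientation': array([-3.940e-01, -3.117e+00,  2.000e-03]), 'ft_force': array([ 0.485, -0.441,  0.127]), 'moment': array([-0.067,  0.041,  0.002]), 'width': np.float64(87.758)}
scene [[0.831, 0.379, -0.407, 1144.022], [0.556, -0.535, 0.636, -796.97], [0.023, -0.755, -0.655, 928.003], [0.0, 0.0, 0.0, 1.0]]
press 0.57 [270.  268.2] [ 652.5 -243.8   37.7]
press_stop 0.81 [293.2 279.7] [ 752.4 -265.1   79.3]
carrier 0.62 [269.3 261.5] [ 642.9 -233.9   51.9]
carrier_grip 0.91 [247.6 236.9] [ 531.6 -200.7   61.6]
carrier_grip 0.46 [329.7 168. ] [562.5 231.3  83.9]
connector_top 0.62 [272.5 254.8] [ 639.6 -213.7   60.6]
ram_foot 0.49 [293.8 281.8] [ 754.2 -265.    71.3]
treadle_pad 0.79 [328.  170.2] [561.2 221.8  78.8]
treadle_hinge 0.58 [347.6 191.2] [663.  197.   42.4]
treadle_hi
[... 274 characters left out ...]
.4]
top [[0.024, -0.993, 0.115, 519.861], [-0.999, -0.028, -0.031, 9.99], [0.034, -0.114, -0.993, 1192.612], [0.0, 0.0, 0.0, 1.0]]
press_stop 0.89 [390.3 187.5] [ 690.2 -204.8  189.2]
press_stop 0.18 [253.9 195.9] [676.1 190.3  41. ]
carrier 0.85 [380.8 218.5] [ 617.  -208.4   33.7]
carrier_grip 0.65 [376.4 247.1] [ 527.1 -189.8   64.6]
connector_top 0.7 [383.  212.2] [ 634.4 -210.1   60.1]
ram_foot 0.62 [391.6 193.4] [ 670.  -203.   214.4]
treadle_pad 0.67 [242.9 230.4] [566.6 212.7  76.1]
treadle_hinge 0.96 [252.4 195.6] [677.2 195.3  38.6]
treadle_base 0.63 [247.4 219.7] [599.7 202.6  65.7]
treadle_base 0.48 [379.6 216. ] [ 624.7 -204.3   34.9]
brush 0.79 [150.2 237.7] [538.4 500.7  38. ]
```

View pics/scene0.png

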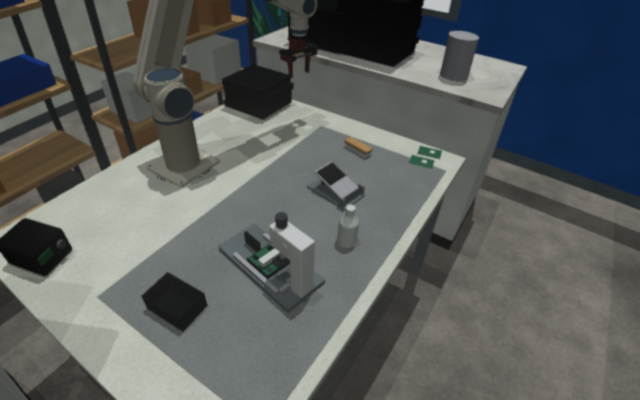

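```bash
python3 - <<'E'
import cv2
im=cv2.imread("pics/top0.png")[150:290,200:440]
cv2.imwrite("pics/top0c.png",cv2.resize(im,None,fx=3.3,fy=3.3,interpolation=cv2.INTER_CUBIC))
E
```

```text
(no output)
```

View pics/top0c.png

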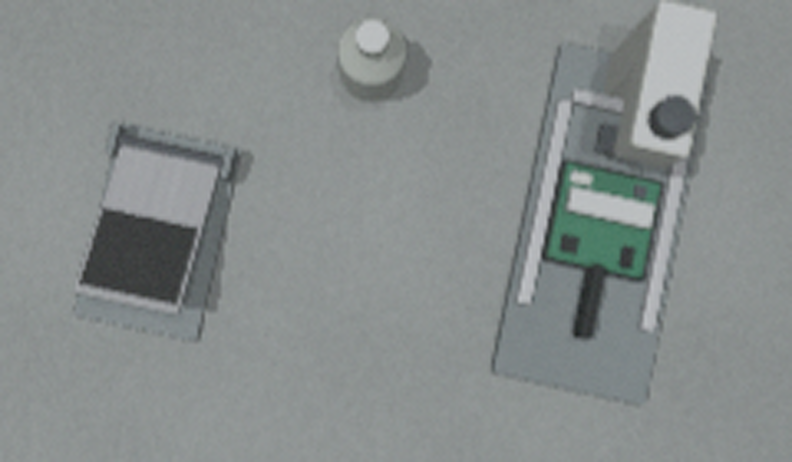

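The scene view shows the treadle near (337,183), the press near (270,265), and the bottle at (348,228), between and behind them. In the top crop, the treadle is on the left with its pad at (140,255). On the right are the press, the carrier and its fin, the fin running from (600,270) to (583,335). Next I'll compute the yaws and positions.

```bash
python3 - <<'E'
from h import *
f=lambda u,v,z:px2w("top",(200+u/3.3,150+v/3.3),z=z)
yaw=lambda a,b:np.degrees(np.arctan2(*(b-a)[1::-1]))
A={}
for n,u,v,z in [("bedL_far",560,45,20),("bedL_near",493,372,20),("bedR_near",645,402,20),("railL_far",566,102,32),("railL_near",525,303,32),
 ("fin_front",598,268,65),("fin_rear",583,336,65),("plateL_rear",545,262,33),("plateL_f",566,162,33),("plateR_rear",641,278,33),
 ("trL_f",113,125,10),("trL_n",75,318,10),("trR_n",201,340,10),("padLf",105,210,64),("padRf",198,228,64),("padLn",80,286,88),("padRn",180,303,88)]:
    A[n]=f(u,v,z);print(n,A[n].round(1))
for a,b in [("bedL_near","bedL_far"),("railL_near","railL_far"),("bedR_near","bedL_near"),("fin_rear","fin_front"),("plateL_rear","plateL_f"),("plateR_rear","plateL_rear"),("trL_n","trL_f"),("trR_n","trL_n")]:
    print(a,b,yaw(A[a],A[b]).round(2),np.linalg.norm(A[b]-A[a]).round(1))
# depth-based height mask of fin & yaw
d=np.load("pics/top0.npy");P=[]
for v in range(205,265):
    for u in range(360,400):
        if d[v,u]>0:P.append(px2w("top",(u,v),d[v,u]))
P=np.array(P);m=(P[:,2]>50)&(P[:,2]<75)&(P[:,0]<600)
q=P[m];print(len(q),q.min(0).round(1),q.max(0).round(1),np.median(q,0).round(1))
o=ctrl.get_obs();from scipy.spatial.transform import Rotation as R
print(R.from_rotvec(o["orientation"]).as_matrix().round(3))
E
```

```text
bedL_far [ 795.  -173.7   20. ]
bedL_near [ 476.7 -113.1   20. ]
bedR_near [ 451.7 -258.4   20. ]
railL_far [ 736.3 -178.2   32. ]
railL_near [ 542.4 -141.1   32. ]
fin_front [ 575.6 -204.    65. ]
fin_rear [ 512.9 -190.6   65. ]
plateL_rear [ 581.5 -159.5   33. ]
plateL_f [ 677.8 -178.6   33. ]
plateR_rear [ 568.7 -251.3   33. ]
trL_f [704.3 258.8  10. ]
trL_n [517.7 285.2  10. ]
trR_n [500. 165.  10.]
padLf [616.9 250.7  64. ]
padRf [602.7 165.1  64. ]
padLn [546.3 264.2  88. ]
padRn [533.5 174.8  88. ]
bedL_near bedL_far -10.78 324.0
railL_near railL_far -10.83 197.5
bedR_near bedL_near 80.25 147.5
fin_rear fin_front -12.08 64.1
plateL_rear plateL_f -11.22 98.1
plateR_rear plateL_rear 82.05 92.7
trL_n trL_f -8.04 188.4
trR_n trL_n 81.59 121.5
106 [ 512.2 -210.2   50.4] [ 579.3 -186.7   68.5] [ 545.7 -197.5   64.7]
[[-0.968  0.249  0.   ]
 [ 0.249  0.968 -0.   ]
 [-0.    -0.    -1.   ]]
```

Emit:
send_rows(
  rows=[
    {"offset": [-0.026, -0.031, 0], "twist": [0, 0, 0]},
    {"offset": [-0.026, -0.031, 0], "twist": [0, 0, 0]},
    {"offset": [-0.026, -0.031, 0], "twist": [0, 0, 0]},
    {"offset": [-0.026, -0.031, 0], "twist": [0, 0, 0]},
    {"offset": [-0.026, -0.031, 0], "twist": [0, 0, 0]},
  ],
  gripper=0.05,
)

```text
t: 1.72
ee_pos: [242.8, 423.0, 403.7]
orientation: [0.38, 3.118, 0.009]
ft_force: [0.8, 1.0, -0.4]
width: 58.3
```

Emit:
send_rows(
  rows=[
    {"offset": [-0.026, -0.031, 0], "twist": [0, 0, 0]},
    {"offset": [-0.026, -0.031, 0], "twist": [0, 0, 0]},
    {"offset": [-0.026, -0.031, 0], "twist": [0, 0, 0]},
    {"offset": [-0.026, -0.031, 0], "twist": [0, 0, 0]},
    {"offset": [-0.026, -0.031, 0], "twist": [0, 0, 0]},
  ],
)

```text
t: 2.13
ee_pos: [332.3, 234.7, 403.7]
orientation: [0.375, 3.116, 0.013]
ft_force: [1.1, 0.4, 0.1]
width: 50.0
```

Emit:
send_rows(
  rows=[
    {"offset": [-0.026, -0.031, 0], "twist": [0, 0, 0]},
    {"offset": [-0.026, -0.031, 0], "twist": [0, 0, 0]},
    {"offset": [-0.026, -0.031, 0], "twist": [0, 0, 0]},
    {"offset": [-0.026, -0.031, 0], "twist": [0, 0, 0]},
    {"offset": [-0.026, -0.031, 0], "twist": [0, 0, 0]},
  ],
)

```text
t: 2.55
ee_pos: [422.4, 46.5, 404.7]
orientation: [0.373, 3.111, 0.016]
ft_force: [1.1, 0.8, 0.7]
width: 49.9
```

Emit:
send_rows(
  rows=[
    {"offset": [-0.026, -0.031, 0], "twist": [0, 0, 0]},
    {"offset": [-0.026, -0.031, 0], "twist": [0, 0, 0]},
    {"offset": [-0.026, -0.031, 0], "twist": [0, 0, 0]},
    {"offset": [-0.026, -0.031, 0], "twist": [0, 0, 0]},
    {"offset": [-0.026, -0.031, 0], "twist": [0, 0, 0]},
  ],
)

```text
t: 2.97
ee_pos: [512.1, -141.7, 405.5]
orientation: [0.376, 3.107, 0.017]
ft_force: [0.9, 0.5, 0.1]
width: 49.9
```

```bash
cat >> h.py <<'E'
from scipy.spatial.transform import Rotation as R
def to(target,yaw):
    "tool offset (mm) and twist (deg) to a down-pointing pose whose tool y is at world angle yaw+90"
    o=ctrl.get_obs();M=R.from_rotvec(o["orientation"]);y=np.radians(yaw)
    tx=np.array([-np.cos(y),-np.sin(y),0]);ty=np.array([-np.sin(y),np.cos(y),0])
    G=R.from_matrix(np.c_[tx,ty,[0,0,-1]])
    print("t",round(float(o["t"]),2),"pos",o["ee_pos"].round(1),"off",(M.inv().apply(np.array(target)-o["ee_pos"])).round(1),
      "twist",np.degrees((M.inv()*G).as_rotvec()).round(2),"F",o["ft_force"].round(1),"w",round(float(o["width"]),1),"q",o["qpos"].round(2))
E
python3 -c "
from h import *
to([532.3,-194.4,300],-10.7)"
```

```text
t 2.97 pos [ 512.1 -141.7  405.5] off [-31.1 -47.6 105.2] twist [ 0.68  0.63 -3.08] F [0.9 0.5 0.1] w 49.9 q [-0.3   0.28  1.84  0.02  1.01 -1.63]
```

Emit:
send_rows(
  rows=[
    {"offset": [-0.016, -0.024, 0.02], "twist": [0.7, 0.6, -3.1]},
    {"offset": [-0.014, -0.022, 0.02], "twist": [0, 0, 0]},
    {"offset": [0, 0, 0.035], "twist": [0, 0, 0]},
    {"offset": [0, 0, 0.03], "twist": [0, 0, 0]},
    {"offset": [0, 0, 0], "twist": [0, 0, 0]},
  ],
)

```text
t: 3.38
ee_pos: [537.8, -206.1, 300.2]
orientation: [0.301, 3.113, -0.009]
ft_force: [-1.2, 1.0, 0.2]
width: 50.2
```

```bash
python3 - <<'E'
from h import *
to([532.3,-194.4,218],-10.7)
im,d=optics.get_image("scene");cv2.imwrite("pics/s1.png",cv2.resize(im[190:310,190:350],None,fx=4,fy=4,interpolation=cv2.INTER_CUBIC))
im,d=optics.get_image("top");cv2.imwrite("pics/t1.png",cv2.resize(im[170:280,330:450],None,fx=5,fy=5,interpolation=cv2.INTER_CUBIC))
E
```

```text
t 3.38 pos [ 537.8 -206.1  300.2] off [ 8.8 10.8 82. ] twist [-0.26  0.82 -0.34] F [-1.2  1.   0.2] w 50.2 q [-0.39  0.49  1.81 -0.    0.82 -1.76]
```

View pics/s1.png

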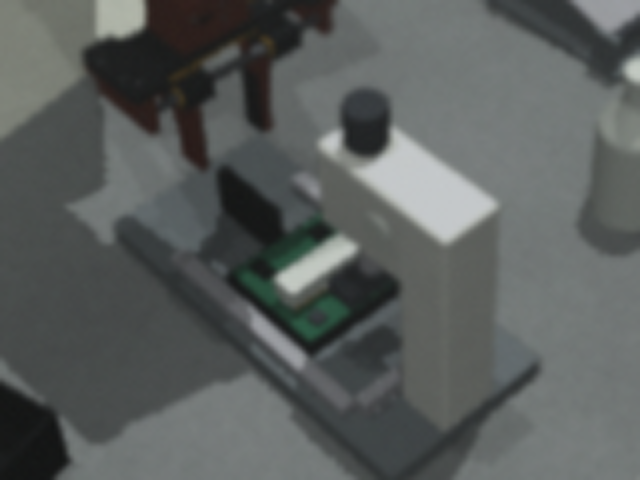

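The gripper is above the fin, with its fingers at about (195,140) and (255,100) and the fin at (245,200). It has overshot by about 10 mm, so I'll correct that and descend.

Emit:
send_rows(
  rows=[
    {"offset": [0.009, 0.011, 0], "twist": [-0.3, 0.8, -0.3]},
    {"offset": [0, 0, 0.02], "twist": [0, 0, 0]},
    {"offset": [0, 0, 0.025], "twist": [0, 0, 0]},
    {"offset": [0, 0, 0.02], "twist": [0, 0, 0]},
    {"offset": [0, 0, 0], "twist": [0, 0, 0]},
  ],
)

```text
t: 3.9
ee_pos: [534.8, -189.1, 249.5]
orientation: [0.285, 3.111, -0.004]
ft_force: [-1.4, 1.1, -0.4]
width: 50.0
```

```bash
python3 - <<'E'
from h import *
to([532.3,-194.4,218],-10.7)
im,d=optics.get_image("scene");cv2.imwrite("pics/s2.png",cv2.resize(im[190:310,190:350],None,fx=4,fy=4,interpolation=cv2.INTER_CUBIC))
E
```

```text
t 3.9 pos [ 534.8 -189.1  249.5] off [ 2.1 -5.6 31.4] twist [-0.06  1.03  0.25] F [-1.4  1.1 -0.4] w 50.0 q [-0.36  0.56  1.85  0.    0.71 -1.75]
```

View pics/s2.png

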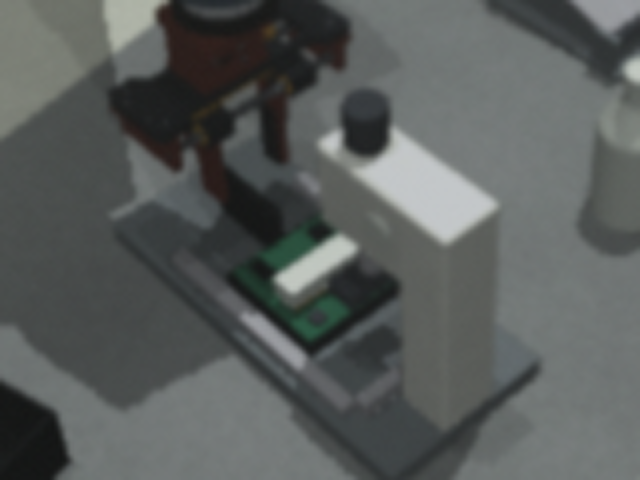

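The fingers now straddle the fin, which sits at (240,205). I'll centre, go down and close.

Emit:
send_rows(
  rows=[
    {"offset": [0.002, -0.005, 0.01], "twist": [0, 1.0, 0]},
    {"offset": [0, 0, 0.01], "twist": [0, 0, 0]},
    {"offset": [0, 0, 0.01], "twist": [0, 0, 0]},
    {"offset": [0, 0, 0], "twist": [0, 0, 0]},
    {"offset": [0, 0, 0], "twist": [0, 0, 0]},
  ],
)

```text
t: 4.37
ee_pos: [534.6, -193.5, 225.6]
orientation: [0.282, 3.12, -0.006]
ft_force: [-0.4, -0.5, 1.1]
width: 50.1
```

```bash
python3 -c "
from h import *
to([532.3,-194.4,218],-10.7)"
```

```text
t 4.37 pos [ 534.6 -193.5  225.6] off [ 2.2 -1.3  7.6] twist [-0.17  0.55  0.37] F [-0.4 -0.5  1.1] w 50.1 q [-0.37  0.6   1.85 -0.    0.68 -1.76]
```

Emit:
send_rows(
  rows=[
    {"offset": [0.002, -0.001, 0.008], "twist": [-0.2, 0.5, 0.4]},
    {"offset": [0, 0, 0], "twist": [0, 0, 0]},
    {"offset": [0, 0, 0], "twist": [0, 0, 0]},
    {"offset": [0, 0, 0], "twist": [0, 0, 0]},
    {"offset": [0, 0, 0], "twist": [0, 0, 0]},
  ],
  gripper=0.0,
)

```text
t: 4.78
ee_pos: [532.4, -194.6, 217.0]
orientation: [0.296, 3.128, 0.002]
ft_force: [-0.3, -0.1, 0.9]
width: 20.1
```

Emit:
send_rows(
  rows=[
    {"offset": [0, 0, 0], "twist": [0, 0, 0]},
    {"offset": [0, 0, 0], "twist": [0, 0, 0]},
    {"offset": [0, 0, 0], "twist": [0, 0, 0]},
    {"offset": [0, 0, 0], "twist": [0, 0, 0]},
    {"offset": [0, 0, 0], "twist": [0, 0, 0]},
  ],
)

```text
t: 5.2
ee_pos: [532.4, -194.9, 217.2]
orientation: [0.297, 3.127, 0.001]
ft_force: [0.1, -0.7, -1.4]
width: 11.9
```

```bash
python3 -c "
from h import *
to([587.3,-204.8,218],-10.7)"
```

```text
t 5.2 pos [ 532.4 -194.9  217.2] off [-55.8   0.6  -0.8] twist [ 0.04  0.02 -0.13] F [ 0.1 -0.7 -1.4] w 11.9 q [-0.37  0.62  1.85  0.    0.67 -1.75]
```

Emit:
send_rows(
  rows=[
    {"offset": [-0.008, 0, 0], "twist": [0, 0, 0]},
    {"offset": [-0.008, 0, 0], "twist": [0, 0, 0]},
    {"offset": [-0.008, 0, 0], "twist": [0, 0, 0]},
    {"offset": [-0.008, 0, 0], "twist": [0, 0, 0]},
    {"offset": [-0.008, 0, 0], "twist": [0, 0, 0]},
  ],
)

```text
t: 5.62
ee_pos: [570.5, -202.4, 217.2]
orientation: [-0.297, -3.119, -0.003]
ft_force: [-2.9, -0.3, 1.7]
width: 11.8
```

```bash
python3 -c "
from h import *
to([587.3,-204.8,218],-10.7)"
```

```text
t 5.62 pos [ 570.5 -202.4  217.2] off [-16.9   0.8  -0.9] twist [ 0.07 -0.47 -0.17] F [-2.9 -0.3  1.7] w 11.8 q [-0.36  0.65  1.76 -0.    0.73 -1.74]
```

Emit:
send_rows(
  rows=[
    {"offset": [-0.004, 0, 0], "twist": [0, -0.4, 0]},
    {"offset": [-0.004, 0, 0], "twist": [0, 0, 0]},
    {"offset": [-0.004, 0, 0], "twist": [0, 0, 0]},
    {"offset": [-0.003, 0, 0], "twist": [0, 0, 0]},
    {"offset": [-0.003, 0, 0], "twist": [0, 0, 0]},
  ],
)

```text
t: 6.03
ee_pos: [589.3, -206.1, 217.0]
orientation: [-0.295, -3.119, -0.003]
ft_force: [-15.6, -0.0, 11.8]
width: 12.0
```

```bash
python3 -c "
from h import *
to([587.3,-204.8,218],-10.7)"
```

```text
t 6.03 pos [ 589.3 -206.1  217. ] off [ 2.2  0.9 -1. ] twist [ 0.08 -0.48 -0.12] F [-15.6  -0.   11.8] w 12.0 q [-0.36  0.67  1.72  0.    0.76 -1.74]
```

Emit:
send_rows(
  rows=[
    {"offset": [-0.003, 0, 0], "twist": [0, 0, 0]},
    {"offset": [-0.003, 0, 0], "twist": [0, 0, 0]},
    {"offset": [-0.003, 0, 0], "twist": [0, 0, 0]},
    {"offset": [0, 0, 0], "twist": [0, 0, 0]},
    {"offset": [0, 0, 0], "twist": [0, 0, 0]},
  ],
)

```text
t: 6.45
ee_pos: [593.6, -207.1, 216.6]
orientation: [-0.293, -3.1, -0.008]
ft_force: [-3.7, -0.4, 2.1]
width: 12.0
```

```bash
python3 - <<'E'
from h import *
to([587.3,-204.8,218],-10.7)
im,d=optics.get_image("scene");cv2.imwrite("pics/s3.png",cv2.resize(im[190:310,190:350],None,fx=4,fy=4,interpolation=cv2.INTER_CUBIC))
E
```

```text
t 6.45 pos [ 593.6 -207.1  216.6] off [ 6.6  1.1 -1.2] twist [ 0.15 -1.59 -0.1 ] F [-3.7 -0.4  2.1] w 12.0 q [-0.35  0.68  1.7  -0.    0.79 -1.73]
```

View pics/s3.png

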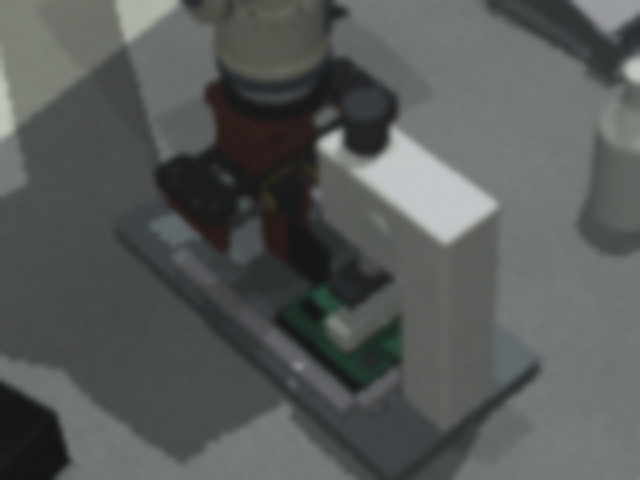

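The carrier's far edge is at the stop at about (370,385), and it stopped advancing while the tool pitched slightly. I'll straighten the pitch and check that the grip point stays put.

Emit:
send_rows(
  rows=[
    {"offset": [0.002, 0, 0], "twist": [0, -0.8, 0]},
    {"offset": [0.002, 0, 0], "twist": [0, -0.8, 0]},
    {"offset": [0, 0, 0], "twist": [0, 0, 0]},
    {"offset": [0, 0, 0], "twist": [0, 0, 0]},
    {"offset": [0, 0, 0], "twist": [0, 0, 0]},
  ],
)

```text
t: 6.92
ee_pos: [589.4, -206.3, 216.6]
orientation: [0.295, 3.127, 0.004]
ft_force: [-3.7, -1.1, 2.0]
width: 11.9
```

```bash
python3 - <<'E'
from h import *
to([587.3,-204.8,218],-10.7)
o=ctrl.get_obs();print("grip",o["ee_pos"]+R.from_rotvec(o["orientation"]).apply([0,0,163]))
E
```

```text
t 6.92 pos [ 589.4 -206.3  216.6] off [ 2.3  1.1 -1.4] twist [ 0.15  0.01 -0.09] F [-3.7 -1.1  2. ] w 11.9 q [-0.36  0.67  1.72  0.    0.75 -1.74]
grip [ 589.50245672 -205.94711462   53.56162281]
```

Emit:
send_rows(
  rows=[
    {"offset": [-0.003, 0, 0], "twist": [0, 0, 0]},
    {"offset": [-0.002, 0, 0], "twist": [0, -0.4, 0]},
    {"offset": [0, 0, 0], "twist": [0, -0.4, 0]},
    {"offset": [0, 0, 0], "twist": [0, 0, 0]},
    {"offset": [0, 0, 0], "twist": [0, 0, 0]},
  ],
)

```text
t: 7.33
ee_pos: [590.0, -206.6, 216.5]
orientation: [-0.294, -3.126, -0.006]
ft_force: [-3.4, -0.5, 2.6]
width: 11.8
```

```bash
python3 - <<'E'
from h import *
to([587.3,-204.8,218],-10.7)
o=ctrl.get_obs();print("grip",o["ee_pos"]+R.from_rotvec(o["orientation"]).apply([0,0,163]))
E
```

```text
t 7.33 pos [ 590.  -206.6  216.5] off [ 3.   1.3 -1.5] twist [ 0.2  -0.12 -0.06] F [-3.4 -0.5  2.6] w 11.8 q [-0.36  0.68  1.72  0.    0.75 -1.74]
grip [ 589.74592294 -205.98565906   53.51221381]
```

Emit:
send_rows(
  rows=[
    {"offset": [0, 0, 0], "twist": [0, 0, 0]},
    {"offset": [0, 0, 0], "twist": [0, 0, 0]},
    {"offset": [0, 0, 0], "twist": [0, 0, 0]},
    {"offset": [0, 0, 0], "twist": [0, 0, 0]},
    {"offset": [0, 0, 0], "twist": [0, 0, 0]},
  ],
  gripper=0.05,
)

```text
t: 7.75
ee_pos: [592.7, -206.4, 216.6]
orientation: [0.292, 3.123, 0.005]
ft_force: [0.3, -0.4, -0.6]
width: 41.7
```

Emit:
send_rows(
  rows=[
    {"offset": [0, 0, -0.01], "twist": [0, 0, 0]},
    {"offset": [0, 0, -0.02], "twist": [0, 0, 0]},
    {"offset": [0, 0, -0.03], "twist": [0, 0, 0]},
    {"offset": [0, 0, -0.03], "twist": [0, 0, 0]},
    {"offset": [0, 0, -0.03], "twist": [0, 0, 0]},
  ],
)

```text
t: 8.17
ee_pos: [590.4, -205.8, 335.4]
orientation: [-0.291, -3.12, -0.011]
ft_force: [-0.6, 0.3, -0.4]
width: 50.0
```

```bash
python3 - <<'E'
from h import *
im,d=optics.get_image("scene");cv2.imwrite("pics/s4.png",cv2.resize(im[190:310,190:350],None,fx=4,fy=4,interpolation=cv2.INTER_CUBIC))
for l in ("treadle_pad","treadle_hinge","treadle_base"):
    for q in nets.spot_point("scene",l)[:2]:
        print(l,round(q["conf"],2),np.round(q["position"],1),px2w("scene",q["position"],z={"treadle_pad":77,"treadle_hinge":32,"treadle_base":0}[l]).round(1))
to([560,215,300],-8.2)
E
```

```text
treadle_pad 0.88 [330.2 168.9] [562.3 235.9  77. ]
treadle_hinge 0.62 [350.4 195.4] [677.8 193.4  32. ]
treadle_base 0.62 [336.7 191.3] [606.3 219.8   0. ]
t 8.37 pos [ 590.9 -205.9  335.4] off [108.  407.8  38.1] twist [ 0.31 -0.28 -2.46] F [ 0.1  0.1 -1. ] w 49.9 q [-0.36  0.51  1.67  0.01  0.97 -1.74]
```

View pics/s4.png

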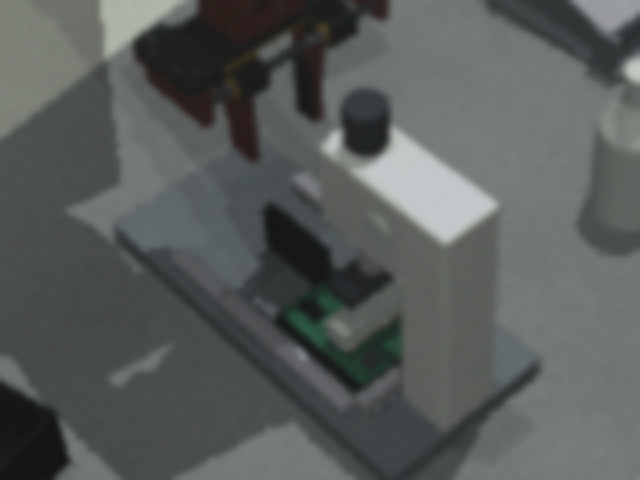

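The carrier is still at the stop and flat, and the fin was released cleanly. The connector at (365,320) is still standing. On to the treadle.

Emit:
send_rows(
  rows=[
    {"offset": [0.0102, 0.0395, 0], "twist": [0, 0, 0]},
    {"offset": [0.0102, 0.0395, 0], "twist": [0, 0, 0]},
    {"offset": [0.0102, 0.0395, 0], "twist": [0, 0, 0]},
    {"offset": [0.0102, 0.0395, 0], "twist": [0, 0, 0]},
    {"offset": [0.0102, 0.0395, 0], "twist": [0, 0, 0]},
  ],
  gripper=0.0,
)

```text
t: 8.78
ee_pos: [575.4, -3.6, 330.8]
orientation: [-0.31, -3.115, -0.007]
ft_force: [0.6, 1.2, 0.8]
width: 20.3
```

Emit:
send_rows(
  rows=[
    {"offset": [0.0102, 0.0395, 0], "twist": [0, 0, 0]},
    {"offset": [0.0102, 0.0395, 0], "twist": [0, 0, 0]},
    {"offset": [0.0102, 0.0395, 0], "twist": [0, 0, 0]},
    {"offset": [0.0102, 0.0395, 0], "twist": [0, 0, 0]},
    {"offset": [0.008, 0.03, 0], "twist": [0, 0, -2]},
  ],
)

```text
t: 9.2
ee_pos: [559.5, 196.4, 324.2]
orientation: [-0.255, -3.106, -0.002]
ft_force: [0.0, -0.2, 0.2]
width: 0.3
```

Emit:
send_rows(
  rows=[
    {"offset": [0, 0, 0], "twist": [0, 0, 0]},
    {"offset": [0, 0, 0], "twist": [0, 0, 0]},
    {"offset": [0, 0, 0], "twist": [0, 0, 0]},
    {"offset": [0, 0, 0], "twist": [0, 0, 0]},
    {"offset": [0, 0, 0], "twist": [0, 0, 0]},
  ],
)

```text
t: 9.62
ee_pos: [556.5, 200.2, 318.5]
orientation: [-0.243, -3.098, 0.004]
ft_force: [-0.7, -0.2, -0.5]
width: 0.2
```

```bash
python3 - <<'E'
from h import *
to([561,217.5,275],-8.2)
E
```

```text
t 9.62 pos [556.5 200.2 318.5] off [-3.2 18.  43.3] twist [-0.28 -1.96 -0.79] F [-0.7 -0.2 -0.5] w 0.2 q [ 0.32  0.49  1.75  0.01  0.93 -1.1 ]
```

Emit:
send_rows(
  rows=[
    {"offset": [-0.003, 0.018, 0.01], "twist": [-0.3, -2.0, -0.8]},
    {"offset": [0, 0, 0.015], "twist": [0, 0, 0]},
    {"offset": [0, 0, 0.015], "twist": [0, 0, 0]},
    {"offset": [0, 0, 0.004], "twist": [0, 0, 0]},
    {"offset": [0, 0, 0], "twist": [0, 0, 0]},
  ],
)

```text
t: 10.03
ee_pos: [564.1, 211.0, 273.5]
orientation: [0.24, 3.129, 0.0]
ft_force: [0.1, 0.8, 0.4]
width: 0.2
```

```bash
python3 - <<'E'
from h import *
to([561,217.5,260],-8.2)
im,d=optics.get_image("scene");cv2.imwrite("pics/s5.png",cv2.resize(im[110:230,260:420],None,fx=4,fy=4,interpolation=cv2.INTER_CUBIC))
E
```

```text
t 10.03 pos [564.1 211.  273.5] off [ 4.1  5.9 13.4] twist [ 0.02  0.2  -0.56] F [0.1 0.8 0.4] w 0.2 q [ 0.34  0.56  1.76 -0.    0.82 -1.08]
```

View pics/s5.png

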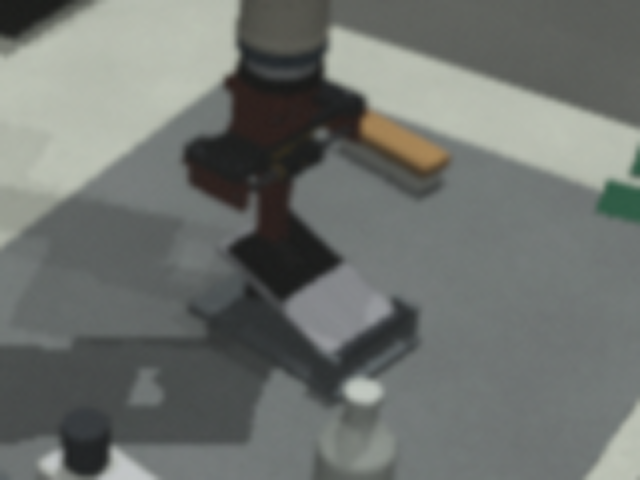

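The closed fingertips are over the rubber pad, at about (272,238). Pressing now.

Emit:
send_rows(
  rows=[
    {"offset": [0.004, 0.006, 0.006], "twist": [0, 0.2, -0.5]},
    {"offset": [0, 0, 0.008], "twist": [0, 0, 0]},
    {"offset": [0, 0, 0.008], "twist": [0, 0, 0]},
    {"offset": [0, 0, 0.008], "twist": [0, 0, 0]},
    {"offset": [0, 0, 0.006], "twist": [0, 0, 0]},
  ],
)

```text
t: 10.5
ee_pos: [562.0, 217.4, 240.6]
orientation: [0.229, 3.13, 0.005]
ft_force: [-3.7, -0.7, 8.0]
width: 0.5
```

```bash
python3 - <<'E'
from h import *
to([560,217.5,222],-8.2)
E
```

```text
t 10.5 pos [562.  217.4 240.6] off [ 2.  -0.3 18.6] twist [ 0.18  0.19 -0.16] F [-3.7 -0.7  8. ] w 0.5 q [ 0.35  0.61  1.77  0.    0.76 -1.08]
```

Emit:
send_rows(
  rows=[
    {"offset": [0, 0, 0.006], "twist": [0, 0, 0]},
    {"offset": [0, 0, 0.006], "twist": [0, 0, 0]},
    {"offset": [0, 0, 0.006], "twist": [0, 0, 0]},
    {"offset": [0, 0, 0.005], "twist": [0, 0, 0]},
    {"offset": [0, 0, 0.004], "twist": [0, 0, 0]},
  ],
)

```text
t: 10.92
ee_pos: [560.9, 218.2, 222.8]
orientation: [-0.227, -3.132, -0.002]
ft_force: [-15.7, -7.3, 50.0]
width: 0.7
```

```bash
python3 - <<'E'
from h import *
to([560,217.5,222],-8.2)
E
```

```text
t 10.92 pos [560.9 218.2 222.8] off [ 0.8 -0.8  0.8] twist [ 0.07 -0.08 -0.08] F [-15.7  -7.3  50. ] w 0.7 q [ 0.35  0.64  1.77  0.    0.73 -1.08]
```

On the stop at 50 N with the tip at 41 mm. I'll hold it there with a small downward bias.

Emit:
send_rows(
  rows=[
    {"offset": [0, 0, 0.002], "twist": [0, 0, 0]},
    {"offset": [0, 0, 0.002], "twist": [0, 0, 0]},
    {"offset": [0, 0, 0.002], "twist": [0, 0, 0]},
    {"offset": [0, 0, 0.002], "twist": [0, 0, 0]},
    {"offset": [0, 0, 0.002], "twist": [0, 0, 0]},
  ],
)

```text
t: 11.33
ee_pos: [560.4, 218.2, 223.4]
orientation: [0.224, 3.133, 0.002]
ft_force: [-7.4, -3.8, 22.6]
width: 1.0
```

Emit:
send_rows(
  rows=[
    {"offset": [0, 0, 0.002], "twist": [0, 0, 0]},
    {"offset": [0, 0, 0.002], "twist": [0, 0, 0]},
    {"offset": [0, 0, 0.002], "twist": [0, 0, 0]},
    {"offset": [0, 0, 0.002], "twist": [0, 0, 0]},
    {"offset": [0, 0, 0.002], "twist": [0, 0, 0]},
  ],
)

```text
t: 11.75
ee_pos: [560.2, 218.3, 223.5]
orientation: [0.222, 3.132, 0.001]
ft_force: [-6.3, -3.4, 21.7]
width: 0.3
```

```bash
python3 - <<'E'
from h import *
to([560,217.5,222],-8.2)
im,d=optics.get_image("scene");cv2.imwrite("pics/s6.png",cv2.resize(im[140:310,210:390],None,fx=3.5,fy=3.5,interpolation=cv2.INTER_CUBIC))
E
```

```text
t 11.75 pos [560.2 218.3 223.5] off [ 0.1 -0.8  1.5] twist [0.06 0.1  0.08] F [-6.3 -3.4 21.7] w 0.3 q [ 0.35  0.64  1.77  0.    0.73 -1.08]
```

View pics/s6.png

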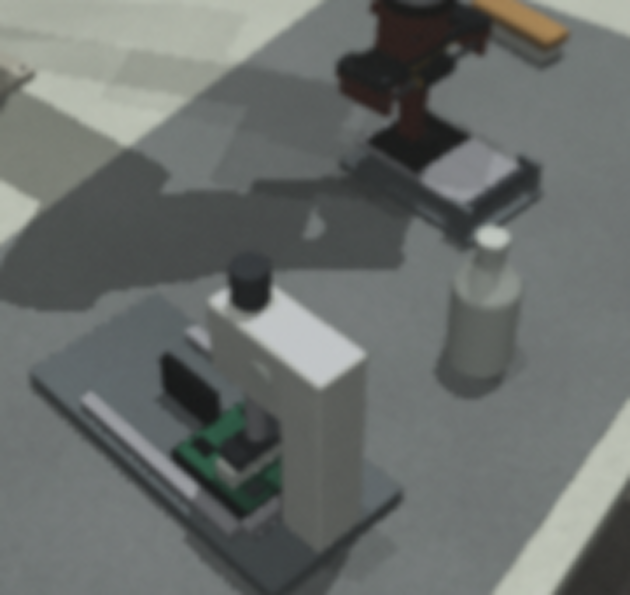

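The treadle is almost level at (440,160), and the ram is down on the connector at (250,450). I'll hold a little harder for a further 0.8 s.

Emit:
send_rows(
  rows=[
    {"offset": [0, 0, 0.004], "twist": [0, 0, 0]},
    {"offset": [0, 0, 0.004], "twist": [0, 0, 0]},
    {"offset": [0, 0, 0.004], "twist": [0, 0, 0]},
    {"offset": [0, 0, 0.004], "twist": [0, 0, 0]},
    {"offset": [0, 0, 0.004], "twist": [0, 0, 0]},
  ],
)

```text
t: 12.22
ee_pos: [560.2, 218.4, 223.0]
orientation: [0.221, 3.132, 0.001]
ft_force: [-12.5, -5.7, 41.4]
width: 0.7
```

Emit:
send_rows(
  rows=[
    {"offset": [0, 0, 0.004], "twist": [0, 0, 0]},
    {"offset": [0, 0, 0.004], "twist": [0, 0, 0]},
    {"offset": [0, 0, 0.004], "twist": [0, 0, 0]},
    {"offset": [0, 0, 0.004], "twist": [0, 0, 0]},
    {"offset": [0, 0, 0.004], "twist": [0, 0, 0]},
  ],
)

```text
t: 12.63
ee_pos: [560.0, 218.4, 223.0]
orientation: [0.219, 3.13, 0.0]
ft_force: [-12.7, -6.0, 41.0]
width: 0.5
```

Emit:
send_rows(
  rows=[
    {"offset": [0, 0, -0.008], "twist": [0, 0, 0]},
    {"offset": [0, 0, -0.012], "twist": [0, 0, 0]},
    {"offset": [0, 0, -0.012], "twist": [0, 0, 0]},
    {"offset": [0, 0, -0.015], "twist": [0, 0, 0]},
    {"offset": [0, 0, -0.02], "twist": [0, 0, 0]},
  ],
)

```text
t: 13.05
ee_pos: [561.9, 218.3, 295.5]
orientation: [0.215, 3.12, 0.004]
ft_force: [0.8, 1.4, -0.1]
width: 0.3
```

Emit:
send_rows(
  rows=[
    {"offset": [0, 0, -0.03], "twist": [0, 0, 0]},
    {"offset": [0, 0, -0.03], "twist": [0, 0, 0]},
    {"offset": [0, 0, -0.02], "twist": [0, 0, 0]},
    {"offset": [0, 0, 0], "twist": [0, 0, 0]},
    {"offset": [0, 0, 0], "twist": [0, 0, 0]},
  ],
)

```text
t: 13.47
ee_pos: [560.4, 218.7, 382.0]
orientation: [0.214, 3.116, 0.007]
ft_force: [-0.1, 0.3, -0.5]
width: 0.7
```

```bash
python3 - <<'E'
from h import *
to([560,217.5,222],-8.2)
im,d=optics.get_image("scene");cv2.imwrite("pics/s7.png",cv2.resize(im[140:310,210:390],None,fx=3.5,fy=3.5,interpolation=cv2.INTER_CUBIC))
E
```

```text
t 13.47 pos [560.4 218.7 382. ] off [  3.1  -2.2 160. ] twist [0.34 1.03 0.34] F [-0.1  0.3 -0.5] w 0.7 q [ 0.35  0.41  1.71 -0.    1.   -1.08]
```

View pics/s7.png

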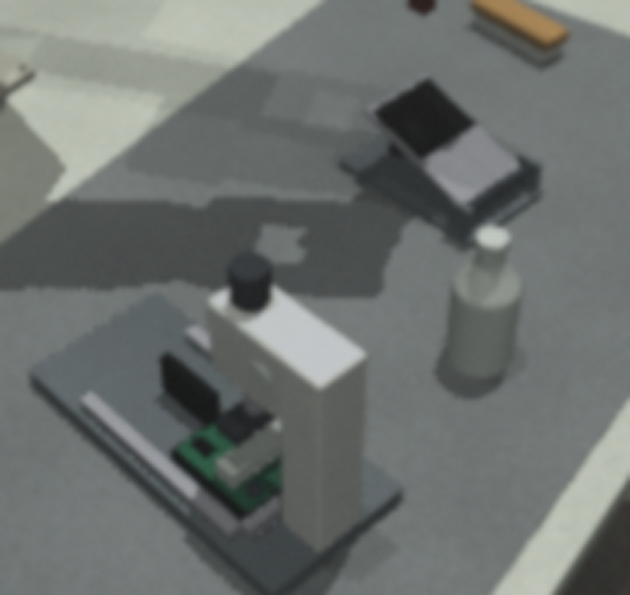

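```bash
python3 - <<'E'
from h import *
S=lambda f,s,ox,oy:(cv2.resize(cv2.imread(f),None,fx=1/s,fy=1/s,interpolation=cv2.INTER_AREA),ox,oy)
a=S("pics/s4.png",4,190,190);b=S("pics/s7.png",3.5,210,140)
crop=lambda t:cv2.resize(t[0][255-t[2]:295-t[2],245-t[1]:300-t[1]],None,fx=7,fy=7,interpolation=cv2.INTER_CUBIC)
cv2.imwrite("pics/cmp.png",np.hstack([crop(a),crop(b)]))
im,d=optics.get_image("scene");d0=np.load("pics/scene0.npy")
def prof(dd,pts):
    return [round(float(px2w("scene",(u,v),dd[v,u])[2]),1) for u,v in pts]
print("scene now z",prof(d,[(u,v) for v in range(266,278) for u in (274,278,282)]))
for l in ("connector_top",):
  for q in nets.spot_point("scene",l)[:1]: print(l,q)
E
```

```text
scene now z [32.5, 91.0, 54.0, 37.2, 52.5, 51.1, 30.5, 54.3, 54.5, 35.4, 52.0, 53.9, 51.2, 54.2, 54.9, 53.0, 51.8, 51.2, 50.1, 52.5, 47.5, 51.1, 53.3, 44.2, 52.0, 51.3, 43.4, 45.7, 49.2, 36.9, 43.2, 44.6, 33.9, 35.1, 39.9, 35.4]
connector_top {'position': [339.8, 190.3], 'conf': 0.68}
```

View pics/cmp.png

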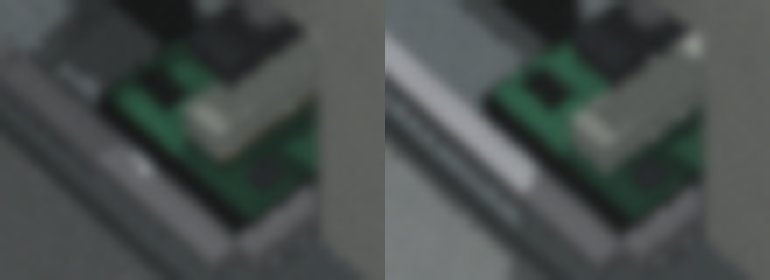

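The connector top now measures about 52 mm (fully home would be 52; it was about 60 at the start). In the before/after crop the connector sits lower and the carrier corner has not moved.

```bash
python3 -c "
from h import *
print(ctrl.get_obs()['ft_force'].round(1),ctrl.close_job())"
```

```text
the job is handed in; nothing more can be done
[ 1.  -0.5  0.2] None
```

The job is handed in, at about 13.5 s on the robot's clock. `close_job` gives no verdict, so the results below are my own checks.

- **Carrier:** I pinched the fin and slid the carrier about 57 mm to the back stop. The force rose to about 16 N, and further pushes left the grip point where it was, to within measurement noise. Pictures after release and after pressing show it flat and at the stop.
- **Treadle and connector:** I pressed the pad with closed fingers to a tip height of about 41 mm, the height given for the stop. I held it there for about 1.7 s at 21 to 50 N. Depth readings put the connector top at about 52 mm, the fully-home height, down from about 60 mm. Those readings vary by about ±2 mm.
- **Final state:** The last picture shows the treadle back up, the ram raised, and the bottle and brush undisturbed. The bin was not in that crop, but the arm never went near it. The gripper is clear, with about 0 N on the wrist.
- **Checks that disagreed:** The network's last `connector_top` detection landed on the treadle. I ignored it and relied on depth and a before/after comparison instead. While pushing at the stop the tool pitched about 1.6°, which I straightened before opening the gripper.

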